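# Slide the object board home on the scanning stand

## Robot

A 6-joint arm with a two-finger parallel gripper is mounted at the origin on the work surface. World frame = base frame: x ahead of the robot, y to its left, z up, the work surface at z = 0. Lengths are in m, angles in rad, forces in N, time in s.
With the tool pointing down it reaches from about 0.35 to 0.875 m from the base axis. Payload 4.2 kg.
Tool frame: the origin (TCP) lies at the very end of the fingers, on their centre line; the grasp point (between the pads) lies 19 mm behind it (manip.grip_point_offset is the z of the grasp point in the tool frame, in m); z points along the fingers, y is the direction in which the jaws open and shut (so a half turn about z gives the same grasp; the last joint's range is limited). The gripper opens to 87 mm and grips with 3 to 60 N. Pads are 19 mm wide; open, the fingers measure 117 mm over their backs; the gripper's body (75 mm by 190 mm) begins 51 mm behind the grasp point.
Start: joints at [1.372, 0.385, 0.008, 0, -1.194, -0.259], TCP at [0.276, 0.561, 0.223] pointing down, gripper open.
Joint ranges: [-3.14, 3.14], [-1.21, 2.06], [-1.07, 1.41], [-3.16, 2.05], [-2.99, -0.16], [-3.1, 3.1]. Speed limits (rad/s): [2.79, 2.79, 3.14, 3.14, 3.14, 3.14].

## Interface

Orientations are given as a unit quaternion [w, x, y, z].
In Python, from rig import manip, vision gives the robot as it stands.
- The arm moves only by the tool apply_moves, never from a script. Its argument "plan" is a list of rows, each an object of numbers: "tx", "ty", "tz": the shift along the world's x, y, z in cm; "rx", "ry", "rz": the turn, a rotation vector about the world's x, y, z in degrees; "fingers": the closure, from 0 (fully open) to 1 (shut). In form: [{"tx": .., "ty": .., "tz": .., "rx": .., "ry": .., "rz": .., "fingers": ..}, ...]. A call has 1 to 8 rows; each row is the pose to reach, as a shift and turn from the pose commanded when the call began; what a row does not reach only later rows make up. A row lasts 1/10 s, in which the tool goes at most 50 mm and 8.59 degrees, less where a joint would pass 70% of its speed; a pose out of reach is approached as far as the arm can. A call with a gripper value outside its range is refused whole. The fingers move at their own pace and stop on an object; "grip_force" is the grip in N (left out, the last holds). Time passes only in rows, so rows that repeat a pose let the fingers close. It gives the time, the measured TCP pose, the force and the opening at its end, in the units of the state.
- manip.sense(): the state, without advancing time (a new reading comes with each control period).
- vision.snapshot(name): name is "scene" or "top"; returns a dict with "image" (400x640x3 uint8, blue, green, red), "intrinsics" (3x3 intrinsics, pixels), "eye" and "rotation" of the camera in the world. Camera axes: x right, y down, z forward; pixel columns grow to the right and rows downward; lengths in m; the calibration is good to about 2 mm. A picture is of the moment at which its call begins. There is no depth.
- manip.job_done(): hands the job in, once; it reports no verdict.
The state is a dict: "t": time; "joint_pos": joint angles; "dq": joint speeds; "effort": joint torques, N m; "tool_pos": TCP position; "ee_rot": TCP orientation; "ft_force": force on the tool from outside, world axes, zero at the start; "ft_torque": the same for the moment, N m; "opening": finger opening in m.
Only numpy, scipy, OpenCV 4.12 (cv2) and the standard library are available. Lean on these libraries where they do the work, as an engineer would, in place of code of your own. Each camera call takes 0.05 s, during which the arm holds its last target.

## Task

The jug is ready to be scanned: with the fingertips push the board it stands on along the two wooden rails, towards the scanner, until you feel the board drop into the notches of the rails and it sits fully down, level and located. Do not lift the board or lean on it hard once it is stopped by the notches, do not touch the jug, which must stay standing on the round stage, and leave the phone, mouse and pen cup where they are.

Things in the scene. Friction and masses are not known exactly. Their poses are not given: they have to be found in the camera images.
- stand: Fixed scanning stand: two parallel wooden rails, 22 mm thick, 70 mm high, 370 mm long, 170 mm apart between inner faces, joined by low ties (27 mm high); a grey scanner up to 230 mm high stands 310 mm beyond. Origin: on the desk, midway between the rails, in the middle of the four notches; x runs along the rails to the scanner, y left, z up. Rails reach from x = -225 to +145 mm.
- near_notches (a point): Midway between the two notches nearer the robot, at their floor (62 mm above the desk, 70 mm from the stand's origin against its x). Each rail has two square notches across its top, at x = -70 and +70 mm in the stand's frame, 24 mm long and 8 mm deep.
- board: Loose plywood board, 180 (x) x 190 (y) x 12 mm, 0.5 to 0.85 kg, riding on the rail tops on two cross battens, guided between the rails with 2 mm play each side. Origin: its middle, level with the undersides of the battens, 70 mm above the desk while it slides; axes as the stand's. Plywood at z = 10 to 22 mm, round stage 124 mm across on top to z = 32 mm. Starts 55 to 110 mm short of the notches.
- near_batten (a point): Middle of the underside of the board's batten nearer the robot (x = -70 mm in the board's frame; the other is at +70). Battens: 18 mm along x, 10 mm thick, 212 mm long, ends in sight on the rails. With the battens over the notches (within 3 mm) the board falls 8 mm by its own weight (origin 62 mm above the desk) and the square notch walls stop it.
- front_edge (a point): Middle of the board's near edge, the upright 12 mm face towards the robot to push on; 90 mm from the board's origin against its x, 16 mm above it, half-way up the face. The space in front of it between the rails is free down to the ties. Sliding the board takes some 2 to 6 N; more than 40 N is forcing it.
- stage (a point): Middle of the top of the round stage on the board; the jug stands within 10 mm of it.
- jug_mid (a point): Half-way up (59 mm over the foot) the loose bronze jug, 118 mm tall, 58 mm across its belly, foot 48 mm across, small side handle reaching 44 mm from its axis, 0.28 kg. Must not be touched.
- phone: Loose phone lying flat on the desk left of the stand, 145 x 72 x 8 mm, origin at the centre of its underside. Leave alone.
- mouse: Loose white computer mouse on the desk right of the stand, 112 x 58 x 35 mm, origin at the centre of its underside. Leave alone.
- pen_cup: Loose ceramic cup with pens left of the stand, 72 mm across, 85 mm tall (pens to 140 mm), origin at the centre of its underside. Leave alone.
Not all that is in view belongs to the job. Of the things that look like the part that bears jug_mid, the middle-sized one is meant.

How it is judged:
By the outcome, as a careful person would: the job done as asked, in the order asked, and still so for the second after the job is handed in, with the robot touching nothing.
It also fails if it takes over 45 s, if anything falls off the work surface, if the arm or the gripper's body presses on something with over 40 N, if the wrist force passes 120 N, or if a joint passes its speed limit or range.

## Working session

There is one attempt and no reset: what is moved stays moved. The work goes in short steps, Python scripts to look and compute and a tool call to move; the robot and the scene stay as the last step left them, time stands still between calls to the robot, and variables do not carry over. Pictures are saved under pics/ and viewed, and the job is handed in when it is done.

Besides the shell and the picture viewer there is one more tool, called after "Emit:" in YAML: its name, and indented under it one key for each argument. apply_moves: Moves the arm, as the interface text tells. Its arguments: {"type":"object","properties":{"plan":{"type":"array","items":{"type":"object","properties":{"tx":{"type":"number"},"ty":{"type":"number"},"tz":{"type":"number"},"rx":{"type":"number"},"ry":{"type":"number"},"rz":{"type":"number"},"fingers":{"type":"number"}}}},"grip_force":{"type":"number"}},"required":["plan"]}

```bash
mkdir -p pics
python3 - <<'E'
from rig import manip, vision
import cv2
for n in("scene","top"):
    s=vision.snapshot(n); cv2.imwrite(f"pics/{n}0.png",s["image"]); print(n,s["intrinsics"],s["eye"],s["rotation"])
print(manip.sense(), manip.grip_point_offset)
E
```

```text
scene [[391.614679     0.         313.1840297 ]
 [  0.         391.614679   200.72365763]
 [  0.           0.           1.        ]] [ 1.08147055 -0.05135088  0.91824379] [-0.21460585  0.74451744  0.60889584 -0.16995285]
top [[514.88967316   0.         316.97274935]
 [  0.         514.88967316 195.24444205]
 [  0.           0.           1.        ]] [0.41733399 0.05502345 1.17760242] [-0.04392069  0.70926139 -0.70084469  0.06193529]
{'t': 0.1, 'joint_pos': array([ 1.37159450e+00,  3.85467457e-01,  6.77983999e-03, -4.40548365e-04,
       -1.19396706e+00, -2.58634953e-01]), 'dq': array([-8.59482560e-04, -1.92901358e-03,  3.81426084e-03,  1.94779925e-03,
       -8.12589881e-05, -2.44890511e-04]), 'effort': array([ 8.20010591e-04, -3.91690028e+01,  1.87935930e+01,  4.23185930e+00,
        1.34727691e-02, -7.43927876e-05]), 'tool_pos': array([0.27598486, 0.56018215, 0.2215823 ]), 'ee_rot': array([ 9.34846021e-04,  9.73893528e-01, -2.27003285e-01, -1.77045315e-04]), 'ft_force': array([-0.62452658, -0.37552996, -1.12284778]), 'ft_torque': array([-0.02944515,  0.00080825, -0.00530064]), 'opening': 0.08707924022548677} -0.0187
```

View pics/scene0.png

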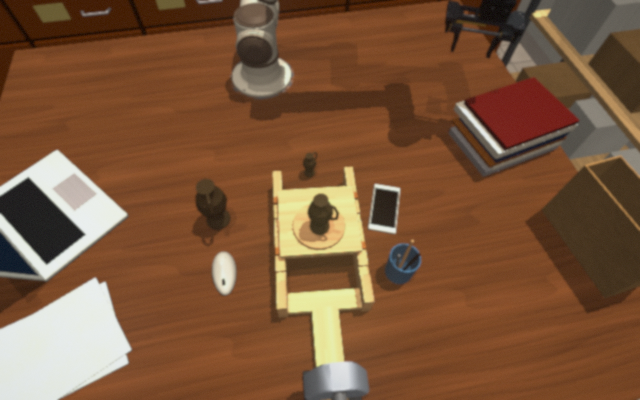

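View pics/top0.png

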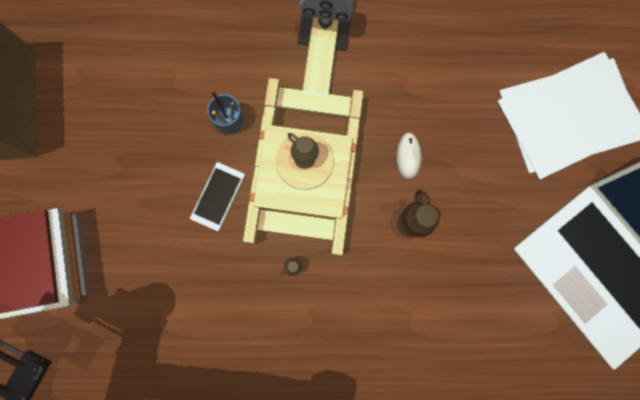

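The pictures show three jugs in the top view: large at (421,217), middle on the board's round stage at (304,152), and small at (292,266). The middle-sized one on the stage fits jug_mid. The scanner is at the top, at (327,10), so the push direction is up in the image. The near side of the board is at about row 210. I'll enlarge both views to confirm.

Run:
```python
import cv2
a=cv2.imread("pics/top0.png")[70:290,215:445]; cv2.imwrite("pics/topc.png",cv2.resize(a,None,fx=2.7,fy=2.7,interpolation=cv2.INTER_CUBIC))
a=cv2.imread("pics/scene0.png")[145:325,250:390]; cv2.imwrite("pics/scenec.png",cv2.resize(a,None,fx=3.3,fy=3.3,interpolation=cv2.INTER_CUBIC))
```

```text
(no output)
```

View pics/topc.png

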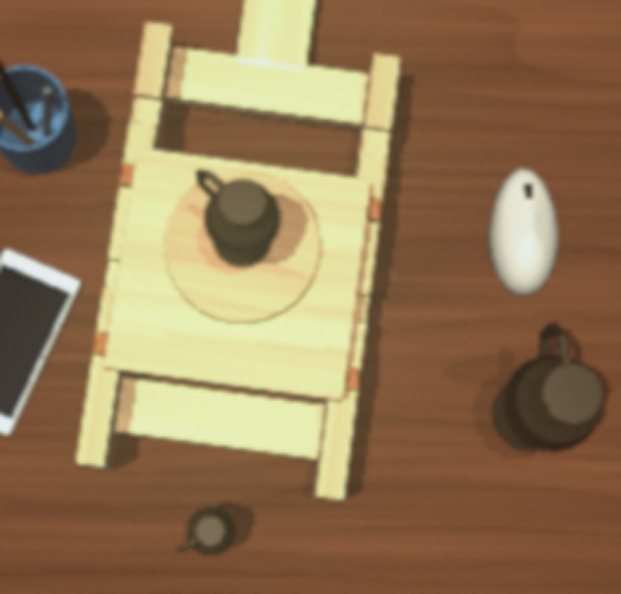

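View pics/scenec.png

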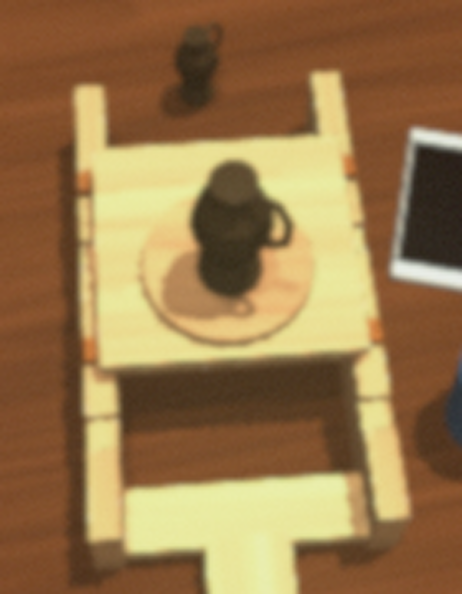

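```bash
cat > h.py <<'E'
import numpy as np,cv2
from scipy.spatial.transform import Rotation as R
from rig import vision,manip
def ray(s,uv,z):
    q=np.array(s["rotation"]); M=R.from_quat([q[1],q[2],q[3],q[0]]).as_matrix() if q.shape==(4,) else q
    d=M@np.linalg.inv(s["intrinsics"])@np.array([uv[0],uv[1],1.]); e=np.array(s["eye"])
    return e+d*(z-e[2])/d[2]
def orange(im):
    h=cv2.cvtColor(im,cv2.COLOR_BGR2HSV)
    return cv2.inRange(h,(5,130,140),(16,255,255))
E
python3 - <<'E'
from h import *
s=vision.snapshot("top")
C=lambda x,y:(215+(x+.5)/2.7-.5,70+(y+.5)/2.7-.5)
def show(n,p,z): r=ray(s,C(*p),z); print(n,(r*1000).round(1)); return r
A={}
for n,p,z in [("NLo",(77,464),.07),("NLi",(105,467),.07),("NRi",(316,496),.07),("NRo",(345,499),.07),("FLo",(145,23),.07),("FLi",(172,27),.07),("FRi",(374,54),.07),("FRo",(400,57),.07),
 ("bNL",(105,367),.092),("bNR",(343,398),.092),("bFL",(134,148),.092),("bFR",(372,183),.092),("notchNL",(112,260),.066),("notchNR",(365,295),.066),("notchFL",(150,97),.066),("notchFR",(377,127),.066),("jugtop",(243,203),.22),("smalljug",(210,530),.06),("smallbase",(208,545),0)]:
    A[n]=show(n,p,z)
m=orange(s["image"]); k,l,st,c=cv2.connectedComponentsWithStats(m)
for i in range(1,k):
    if st[i,4]>5 and 230<c[i][0]<380 and 100<c[i][1]<260: print("or",c[i],st[i],(ray(s,c[i],.078)*1000).round(1))
near=(A["NLo"]+A["NLi"]+A["NRi"]+A["NRo"])/4; far=(A["FLo"]+A["FLi"]+A["FRi"]+A["FRo"])/4
d=far-near; print("len",np.linalg.norm(d),"yaw",np.degrees(np.arctan2(d[1],d[0])), "origin",(near+d*225/370)*1000)
b=(A["bNL"]+A["bNR"]+A["bFL"]+A["bFR"])/4; print("board",b*1000,"along",np.dot(b-near,d)/np.linalg.norm(d)*1000-225, "frontedge",(A["bNL"]+A["bNR"])*500)
s2=vision.snapshot("scene")
D=lambda x,y:(250+(x+.5)/3.3-.5,145+(y+.5)/3.3-.5)
for n,p,z in [("NL",(312,72),.07),("NLi",(340,72),.07),("NRo",(75,87),.07),("NRi",(103,87),.07),("FRo",(88,542),.07),("FRi",(122,542),.07),("FLi",(375,522),.07),("FLo",(408,518),.07),("bNR",(91,150),.092),("bNL",(335,137),.092),("bFR",(97,366),.092),("bFL",(369,350),.092)]:
    print(n,(ray(s2,D(*p),z)*1000).round(1))
E
```

```text
NLo [482.4 184.4  70. ]
NLi [480.3 162.2  70. ]
NRi [459.3  -5.3  70. ]
NRo [457.2 -28.3  70. ]
FLo [849.3 139.4  70. ]
FLi [846.2 116.9  70. ]
FRi [826.1 -51.6  70. ]
FRo [823.9 -73.3  70. ]
bNL [557.3 162.3  92. ]
bNR [535.3 -24.9  92. ]
bFL [735.2 144.1  92. ]
bFR [709.5 -47.8  92. ]
notchNL [648.5 161.7  66. ]
notchNR [622.6 -44.5  66. ]
notchFL [786.7 134.1  66. ]
notchFR [764.4 -54.4  66. ]
jugtop [659.   55.7 220. ]
smalljug [431.8  78.5  60. ]
smallbase [420.2  81.2   0. ]
or [260.86206897 133.86206897] [259 130   5   8  29] [718.  152.2  78. ]
or [353.5        147.23076923] [352 144   4   7  26] [691.3 -51.4  78. ]
or [250.94117647 196.70588235] [249 193   5   8  34] [578.4 169.9  78. ]
or [345.5 210. ] [344 207   4   7  28] [552.3 -34.   78. ]
len 0.3693740856043821 yaw -7.0569600060912085 origin [692.71733579  50.65138377  70.        ]
board [634.34882512  58.41509017  92.        ] along -59.260782001652615 frontedge [546.31209841  68.69940407  92.        ]
NL [478.1 164.8  70. ]
NLi [482.6 187.3  70. ]
NRo [455.4 -27.2  70. ]
NRi [459.9  -4.9  70. ]
FRo [823.5 -73.1  70. ]
FRi [827.9 -51.2  70. ]
FLi [848.1 116.   70. ]
FLo [849.9 138.3  70. ]
bNR [532.9 -24.5  92. ]
bNL [557.8 161.5  92. ]
bFR [710.5 -47.9  92. ]
bFL [735.9 139.9  92. ]
```

Both views agree:
- Rail yaw is about -7.06°, and the front edge is at about (546, 69) mm.
- The board is about 58–59 mm short of the notches.

The crop confirms the middle-sized jug on the stage. I'll push with the two open fingertips across the front edge, which gives two contact points. First I move over the gap in front of the board, with the tool turned to the rail direction.

Emit:
apply_moves:
  plan:
    - {"tx": 3, "ty": -6, "tz": 1, "rz": 3, "fingers": 0}
    - {"tx": 5, "ty": -10, "tz": 1, "rz": 6, "fingers": 0}
    - {"tx": 7, "ty": -14, "tz": 1, "rz": 9, "fingers": 0}
    - {"tx": 9, "ty": -18, "tz": 1, "rz": 12, "fingers": 0}
    - {"tx": 11, "ty": -22, "tz": 1, "rz": 15, "fingers": 0}
    - {"tx": 13, "ty": -26, "tz": 1, "rz": 17, "fingers": 0}
    - {"tx": 15, "ty": -30, "tz": 1, "rz": 19.2, "fingers": 0}
    - {"tx": 15, "ty": -30, "tz": 1, "rz": 19.2, "fingers": 0}

```text
invalid input at $.plan[0]: expected keys tx, ty, tz, rx, ry, rz, fingers
```

Emit:
apply_moves:
  plan:
    - {"tx": 2, "ty": -4, "tz": 1, "rx": 0, "ry": 0, "rz": 3, "fingers": 0}
    - {"tx": 4, "ty": -8.3, "tz": 1, "rx": 0, "ry": 0, "rz": 6, "fingers": 0}
    - {"tx": 6, "ty": -12.6, "tz": 1, "rx": 0, "ry": 0, "rz": 9, "fingers": 0}
    - {"tx": 8, "ty": -17, "tz": 1, "rx": 0, "ry": 0, "rz": 12, "fingers": 0}
    - {"tx": 10, "ty": -21.3, "tz": 1, "rx": 0, "ry": 0, "rz": 15, "fingers": 0}
    - {"tx": 12, "ty": -25.6, "tz": 1, "rx": 0, "ry": 0, "rz": 17, "fingers": 0}
    - {"tx": 14, "ty": -30, "tz": 1, "rx": 0, "ry": 0, "rz": 19.2, "fingers": 0}
    - {"tx": 15, "ty": -32, "tz": 1, "rx": 0, "ry": 0, "rz": 19.2, "fingers": 0}

```text
t: 1.0
tool_pos: [0.4266, 0.2375, 0.2326]
ee_rot: [0.0, 0.998, -0.062, -0.0]
ft_force: [0.5, 0.8, -0.3]
opening: 0.0874
```

Emit:
apply_moves:
  plan:
    - {"tx": 2, "ty": -4, "tz": 0, "rx": 0, "ry": 0, "rz": 0, "fingers": 0}
    - {"tx": 4, "ty": -8, "tz": 0, "rx": 0, "ry": 0, "rz": 0, "fingers": 0}
    - {"tx": 6, "ty": -12, "tz": 0, "rx": 0, "ry": 0, "rz": 0, "fingers": 0}
    - {"tx": 8, "ty": -16, "tz": 0, "rx": 0, "ry": 0, "rz": 0, "fingers": 0}
    - {"tx": 8, "ty": -16.7, "tz": 0, "rx": 0, "ry": 0, "rz": 0, "fingers": 0}
    - {"tx": 8, "ty": -16.7, "tz": -3, "rx": 0, "ry": 0, "rz": 0, "fingers": 0}
    - {"tx": 8, "ty": -16.7, "tz": -6, "rx": 0, "ry": 0, "rz": 0, "fingers": 0}
    - {"tx": 8, "ty": -16.7, "tz": -6, "rx": 0, "ry": 0, "rz": 0, "fingers": 0}

```text
t: 1.8
tool_pos: [0.503, 0.0727, 0.1687]
ee_rot: [0.002, 0.998, -0.062, -0.004]
ft_force: [0.1, -1.3, 0.3]
opening: 0.087
```

Run:
```python
from h import *
st=manip.sense(); print(st["tool_pos"],st["ee_rot"],st["ft_force"])
a=vision.snapshot("top")["image"][70:290,215:445]; b=vision.snapshot("scene")["image"][120:325,230:400]
cv2.imwrite("pics/p1.png",np.hstack([cv2.resize(a,(400,383)),cv2.resize(b,(318,383))]))
```

```text
[0.50301009 0.07273177 0.16874297] [ 0.00167856  0.9980766  -0.06181278 -0.00441245] [ 0.11933646 -1.31450585  0.28882072]
```

View pics/p1.png

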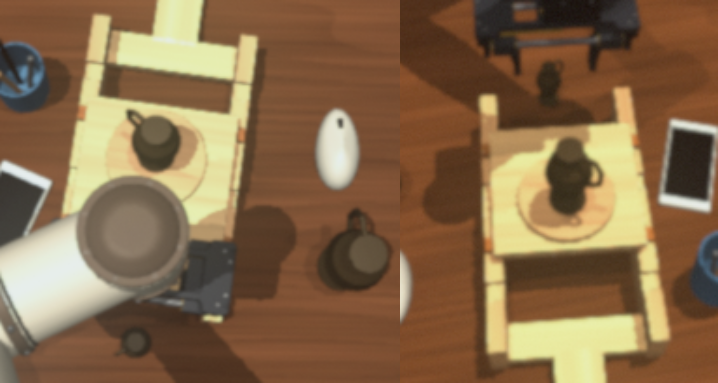

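Emit:
apply_moves:
  plan:
    - {"tx": 0, "ty": 0, "tz": -3, "rx": 0, "ry": 0, "rz": 0, "fingers": 0}
    - {"tx": 0, "ty": 0, "tz": -6, "rx": 0, "ry": 0, "rz": 0, "fingers": 0}
    - {"tx": 0, "ty": 0, "tz": -8.5, "rx": 0, "ry": 0, "rz": 0, "fingers": 0}
    - {"tx": 0, "ty": 0, "tz": -10.2, "rx": 0, "ry": 0, "rz": 0, "fingers": 0}
    - {"tx": 0, "ty": 0, "tz": -10.2, "rx": 0, "ry": 0, "rz": 0, "fingers": 0}
    - {"tx": 0, "ty": 0, "tz": -10.2, "rx": 0, "ry": 0, "rz": 0, "fingers": 0}

```text
t: 2.5
tool_pos: [0.5076, 0.0744, 0.0722]
ee_rot: [-0.0, 0.998, -0.061, 0.001]
ft_force: [0.1, -0.4, 0.6]
opening: 0.0871
```

Run:
```python
from h import *
st=manip.sense(); print(st["tool_pos"],st["ee_rot"],st["ft_force"])
a=vision.snapshot("top")["image"][70:290,215:445]; b=vision.snapshot("scene")["image"][120:325,230:400]
cv2.imwrite("pics/p2.png",np.hstack([cv2.resize(a,(350,335)),cv2.resize(b,(448,540))[:335]]))
```

```text
[0.5076092  0.07444324 0.07219339] [-4.59574822e-04  9.98153591e-01 -6.07224257e-02  1.40888097e-03] [ 0.05736843 -0.41904609  0.60390138]
```

View pics/p2.png

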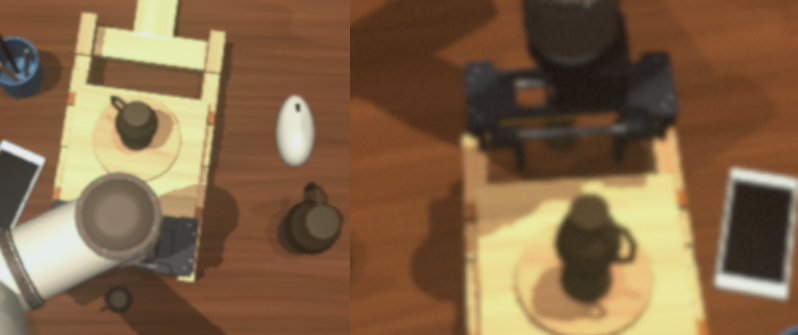

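The fingers are between the rails, just in front of the board, and the jug is clear. Next I approach the edge gently.

Emit:
apply_moves:
  plan:
    - {"tx": 0.5, "ty": -0.06, "tz": 0, "rx": 0, "ry": 0, "rz": 0, "fingers": 0}
    - {"tx": 1.0, "ty": -0.12, "tz": 0, "rx": 0, "ry": 0, "rz": 0, "fingers": 0}
    - {"tx": 1.4, "ty": -0.17, "tz": 0, "rx": 0, "ry": 0, "rz": 0, "fingers": 0}
    - {"tx": 1.7, "ty": -0.21, "tz": 0, "rx": 0, "ry": 0, "rz": 0, "fingers": 0}
    - {"tx": 2.0, "ty": -0.25, "tz": 0, "rx": 0, "ry": 0, "rz": 0, "fingers": 0}
    - {"tx": 2.2, "ty": -0.27, "tz": 0, "rx": 0, "ry": 0, "rz": 0, "fingers": 0}
    - {"tx": 2.4, "ty": -0.3, "tz": 0, "rx": 0, "ry": 0, "rz": 0, "fingers": 0}
    - {"tx": 2.6, "ty": -0.32, "tz": 0, "rx": 0, "ry": 0, "rz": 0, "fingers": 0}

```text
t: 3.4
tool_pos: [0.5323, 0.0704, 0.0705]
ee_rot: [0.0, 0.998, -0.061, -0.0]
ft_force: [-0.2, -0.4, -0.1]
opening: 0.0872
```

Emit:
apply_moves:
  plan:
    - {"tx": 0.15, "ty": -0.02, "tz": 0, "rx": 0, "ry": 0, "rz": 0, "fingers": 0}
    - {"tx": 0.3, "ty": -0.04, "tz": 0, "rx": 0, "ry": 0, "rz": 0, "fingers": 0}
    - {"tx": 0.45, "ty": -0.06, "tz": 0, "rx": 0, "ry": 0, "rz": 0, "fingers": 0}
    - {"tx": 0.6, "ty": -0.07, "tz": 0, "rx": 0, "ry": 0, "rz": 0, "fingers": 0}
    - {"tx": 0.75, "ty": -0.09, "tz": 0, "rx": 0, "ry": 0, "rz": 0, "fingers": 0}
    - {"tx": 0.9, "ty": -0.11, "tz": 0, "rx": 0, "ry": 0, "rz": 0, "fingers": 0}

```text
t: 4.0
tool_pos: [0.5391, 0.0688, 0.0703]
ee_rot: [0.001, 0.998, -0.061, -0.002]
ft_force: [-5.1, 0.4, 3.6]
opening: 0.0868
```

```bash
cat >> h.py <<'E'
def bat():
    for n in("top","scene"):
        s=vision.snapshot(n); m=orange(s["image"]); k,l,st,c=cv2.connectedComponentsWithStats(m)
        for i in range(1,k):
            if st[i,4]>5:
                p=ray(s,c[i],.078)*1000
                if 500<p[0]<820 and -90<p[1]<200:
                    q=p[:2]-[692.7,50.65]; print(n,st[i,4],p.round(1)[:2],"along %.1f lat %.1f"%(q@[.9924,-.1229],q@[.1229,.9924]))
E
python3 - <<'E'
from h import *
st=manip.sense(); print(st["tool_pos"],st["ft_force"]); bat()
E
```

```text
[0.53907093 0.06883502 0.07034227] [-5.11408983  0.36292136  3.62242815]
top 28 [722.2 150.9] along 17.0 lat 103.2
top 28 [696.3 -52.3] along 16.2 lat -101.8
scene 20 [541.4 172.1] along -165.0 lat 102.0
scene 156 [566.3 -34.5] along -115.0 lat -100.0
scene 28 [584.1 169.3] along -122.4 lat 104.4
scene 326 [665.5  43.5] along -26.1 lat -10.5
scene 21 [685.5 162.7] along -21.0 lat 110.4
scene 36 [721.3 151.9] along 15.9 lat 104.0
scene 32 [695.5 -52.2] along 15.4 lat -101.7
scene 10 [717.2 -45.3] along 36.1 lat -92.2
scene 8 [772.5 148.2] along 67.2 lat 106.6
scene 6 [773.9 -43.1] along 92.1 lat -83.1
scene 7 [789.6 -44.1] along 107.8 lat -82.2
```

Contact is made at about 5 N, and the board has moved about 4.7 mm. About 53 mm remain.

Emit:
apply_moves:
  plan:
    - {"tx": 0.2, "ty": -0.02, "tz": 0, "rx": 0, "ry": 0, "rz": 0, "fingers": 0}
    - {"tx": 0.4, "ty": -0.05, "tz": 0, "rx": 0, "ry": 0, "rz": 0, "fingers": 0}
    - {"tx": 0.6, "ty": -0.07, "tz": 0, "rx": 0, "ry": 0, "rz": 0, "fingers": 0}
    - {"tx": 0.8, "ty": -0.1, "tz": 0, "rx": 0, "ry": 0, "rz": 0, "fingers": 0}
    - {"tx": 1.0, "ty": -0.12, "tz": 0, "rx": 0, "ry": 0, "rz": 0, "fingers": 0}
    - {"tx": 1.2, "ty": -0.15, "tz": 0, "rx": 0, "ry": 0, "rz": 0, "fingers": 0}
    - {"tx": 1.4, "ty": -0.17, "tz": 0, "rx": 0, "ry": 0, "rz": 0, "fingers": 0}
    - {"tx": 1.6, "ty": -0.2, "tz": 0, "rx": 0, "ry": 0, "rz": 0, "fingers": 0}

```text
t: 4.9
tool_pos: [0.5554, 0.0669, 0.0703]
ee_rot: [0.001, 0.998, -0.061, -0.002]
ft_force: [-5.6, 1.6, 3.7]
opening: 0.0868
```

Run:
```python
from h import *
st=manip.sense(); print(st["tool_pos"],st["ft_force"]); bat()
a=vision.snapshot("top")["image"][70:290,215:445]; b=vision.snapshot("scene")["image"][120:325,230:400]
cv2.imwrite("pics/p3.png",np.hstack([cv2.resize(a,(350,335)),cv2.resize(b,(448,540))[120:455]]))
```

```text
[0.55539847 0.06688593 0.07032643] [-5.57867603  1.6340549   3.66484084]
top 27 [738.4 149.3] along 33.2 lat 103.5
top 28 [712.2 -54.2] along 32.2 lat -101.7
scene 11 [559.7 170.3] along -146.7 lat 102.4
scene 70 [547.7 -31. ] along -133.9 lat -98.8
scene 29 [600.4 167.4] along -105.9 lat 104.5
scene 86 [614.5 -41.7] along -66.2 lat -101.3
scene 18 [685.9 162.2] along -20.4 lat 109.9
scene 232 [683.1  27. ] along -6.6 lat -24.7
scene 86 [683.6  78.6] along -12.4 lat 26.6
scene 35 [737.9 149.9] along 32.6 lat 104.1
scene 40 [712.1 -53.7] along 32.1 lat -101.2
scene 7 [770.2 149. ] along 64.8 lat 107.2
scene 7 [734.2 -47.4] along 53.2 lat -92.2
scene 8 [787.5 -44. ] along 105.7 lat -82.3
```

View pics/p3.png

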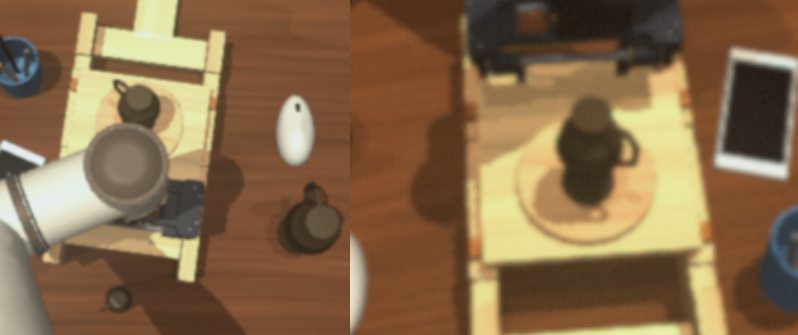

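Emit:
apply_moves:
  plan:
    - {"tx": 0.2, "ty": -0.02, "tz": 0, "rx": 0, "ry": 0, "rz": 0, "fingers": 0}
    - {"tx": 0.4, "ty": -0.05, "tz": 0, "rx": 0, "ry": 0, "rz": 0, "fingers": 0}
    - {"tx": 0.6, "ty": -0.07, "tz": 0, "rx": 0, "ry": 0, "rz": 0, "fingers": 0}
    - {"tx": 0.8, "ty": -0.1, "tz": 0, "rx": 0, "ry": 0, "rz": 0, "fingers": 0}
    - {"tx": 1.0, "ty": -0.12, "tz": 0, "rx": 0, "ry": 0, "rz": 0, "fingers": 0}
    - {"tx": 1.2, "ty": -0.15, "tz": 0, "rx": 0, "ry": 0, "rz": 0, "fingers": 0}
    - {"tx": 1.4, "ty": -0.17, "tz": 0, "rx": 0, "ry": 0, "rz": 0, "fingers": 0}
    - {"tx": 1.6, "ty": -0.2, "tz": 0, "rx": 0, "ry": 0, "rz": 0, "fingers": 0}

```text
t: 5.9
tool_pos: [0.5721, 0.0651, 0.0703]
ee_rot: [0.0, 0.998, -0.061, -0.001]
ft_force: [-5.0, 1.2, 3.3]
opening: 0.087
```

Emit:
apply_moves:
  plan:
    - {"tx": 0.2, "ty": -0.02, "tz": 0, "rx": 0, "ry": 0, "rz": 0, "fingers": 0}
    - {"tx": 0.4, "ty": -0.05, "tz": 0, "rx": 0, "ry": 0, "rz": 0, "fingers": 0}
    - {"tx": 0.6, "ty": -0.07, "tz": 0, "rx": 0, "ry": 0, "rz": 0, "fingers": 0}
    - {"tx": 0.8, "ty": -0.1, "tz": 0, "rx": 0, "ry": 0, "rz": 0, "fingers": 0}
    - {"tx": 1.0, "ty": -0.12, "tz": 0, "rx": 0, "ry": 0, "rz": 0, "fingers": 0}
    - {"tx": 1.2, "ty": -0.15, "tz": 0, "rx": 0, "ry": 0, "rz": 0, "fingers": 0}
    - {"tx": 1.4, "ty": -0.17, "tz": 0, "rx": 0, "ry": 0, "rz": 0, "fingers": 0}

```text
t: 6.6
tool_pos: [0.586, 0.0634, 0.0703]
ee_rot: [0.0, 0.998, -0.061, -0.001]
ft_force: [-5.9, 0.7, 2.9]
opening: 0.0872
```

Run:
```python
from h import *
st=manip.sense(); print(st["tool_pos"],st["ft_force"]); bat()
```

```text
[0.58604498 0.06341471 0.07029782] [-5.88643239  0.6825474   2.90956921]
top 31 [768.8 146.4] along 63.7 lat 104.4
top 30 [743.2 -57.7] along 63.5 lat -101.3
scene 15 [594.7 166.1] along -111.5 lat 102.5
scene 70 [579.5 -35.2] along -101.8 lat -99.1
scene 30 [629.1 163. ] along -76.9 lat 103.7
scene 92 [643.3 -44.8] along -37.3 lat -100.8
scene 21 [686.3 162.3] along -20.1 lat 110.0
scene 236 [713.3  23. ] along 23.8 lat -24.9
scene 78 [715.5  74.4] along 19.7 lat 26.4
scene 100 [803.6 146.5] along 98.2 lat 108.8
scene 30 [742.3 -57.3] along 62.5 lat -101.0
scene 10 [760.4 -54.7] along 80.1 lat -96.3
```

About 6.5 mm remain. I'll move in small steps and watch for the drop.

Emit:
apply_moves:
  plan:
    - {"tx": 0.1, "ty": -0.01, "tz": 0, "rx": 0, "ry": 0, "rz": 0, "fingers": 0}
    - {"tx": 0.2, "ty": -0.02, "tz": 0, "rx": 0, "ry": 0, "rz": 0, "fingers": 0}
    - {"tx": 0.3, "ty": -0.04, "tz": 0, "rx": 0, "ry": 0, "rz": 0, "fingers": 0}

```text
t: 7.0
tool_pos: [0.5902, 0.0632, 0.0703]
ee_rot: [-0.0, 0.998, -0.061, 0.0]
ft_force: [0.4, 0.1, -0.7]
opening: 0.087
```

Emit:
apply_moves:
  plan:
    - {"tx": 0.1, "ty": -0.01, "tz": 0, "rx": 0, "ry": 0, "rz": 0, "fingers": 0}
    - {"tx": 0.15, "ty": -0.02, "tz": 0, "rx": 0, "ry": 0, "rz": 0, "fingers": 0}

```text
t: 7.2
tool_pos: [0.5916, 0.0631, 0.0704]
ee_rot: [-0.0, 0.998, -0.061, -0.0]
ft_force: [-3.5, 1.2, 1.3]
opening: 0.0871
```

Run:
```python
from h import *
st=manip.sense(); print(st["tool_pos"],st["ft_force"]); bat()
```

```text
[0.5916153  0.06311201 0.07039285] [-3.50470329  1.15807753  1.27775304]
top 31 [773.1 144.9] along 68.2 lat 103.4
top 33 [747.  -57.2] along 67.1 lat -100.3
scene 21 [602.6 165.1] along -103.5 lat 102.6
scene 188 [620.7 -40.5] along -60.3 lat -99.3
scene 30 [636.7 161.8] along -69.2 lat 103.4
scene 17 [686. 162.] along -20.3 lat 109.6
scene 320 [723.1  33.8] along 32.3 lat -13.0
scene 103 [807.4 147.1] along 101.9 lat 109.8
scene 38 [751.4 -57.6] along 71.6 lat -100.2
```

Run:
```python
from h import *
st=manip.sense(); print(st["tool_pos"],st["ft_force"])
a=vision.snapshot("top")["image"][70:290,215:445]; b=vision.snapshot("scene")["image"][170:325,255:385]
cv2.imwrite("pics/p4.png",np.hstack([cv2.resize(a,(350,500)),cv2.resize(b,(419,500),interpolation=cv2.INTER_CUBIC)]))
```

```text
[0.5916707  0.06308842 0.07042092] [-3.96583939  0.66294339  0.24552224]
```

View pics/p4.png

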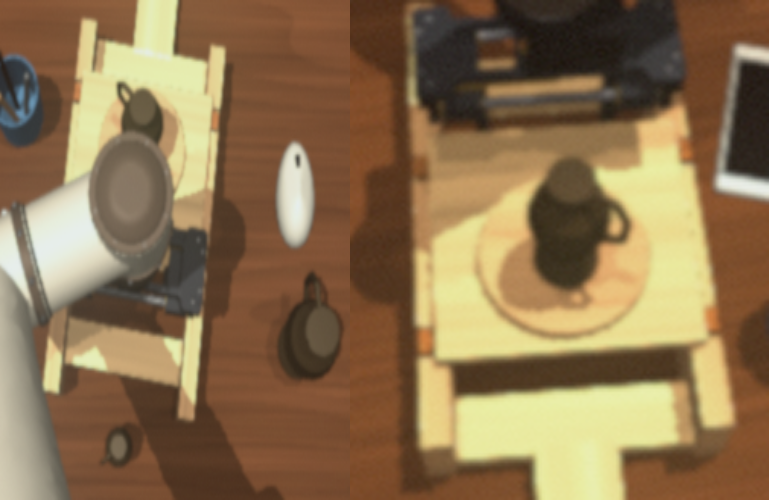

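The force fell to zero at t=7.0, and the batten ends now fill the notches with no notch line visible beside them. This fits the drop. I'll back off straight and check it unloaded.

Emit:
apply_moves:
  plan:
    - {"tx": -0.3, "ty": 0.04, "tz": 0, "rx": 0, "ry": 0, "rz": 0, "fingers": 0}
    - {"tx": -0.8, "ty": 0.1, "tz": 0, "rx": 0, "ry": 0, "rz": 0, "fingers": 0}
    - {"tx": -2, "ty": 0.25, "tz": 0, "rx": 0, "ry": 0, "rz": 0, "fingers": 0}
    - {"tx": -4, "ty": 0.5, "tz": 0, "rx": 0, "ry": 0, "rz": 0, "fingers": 0}
    - {"tx": -6, "ty": 0.75, "tz": 0, "rx": 0, "ry": 0, "rz": 0, "fingers": 0}
    - {"tx": -7.5, "ty": 0.9, "tz": 0, "rx": 0, "ry": 0, "rz": 0, "fingers": 0}
    - {"tx": -7.5, "ty": 0.9, "tz": 3, "rx": 0, "ry": 0, "rz": 0, "fingers": 0}
    - {"tx": -7.5, "ty": 0.9, "tz": 6, "rx": 0, "ry": 0, "rz": 0, "fingers": 0}

```text
t: 8.2
tool_pos: [0.5153, 0.0719, 0.131]
ee_rot: [0.0, 0.998, -0.061, -0.001]
ft_force: [1.3, 0.4, 0.5]
opening: 0.0872
```

Emit:
apply_moves:
  plan:
    - {"tx": 0, "ty": 0, "tz": 4, "rx": 0, "ry": 0, "rz": 0, "fingers": 0}
    - {"tx": 0, "ty": 0, "tz": 8, "rx": 0, "ry": 0, "rz": 0, "fingers": 0}
    - {"tx": -1, "ty": 4, "tz": 10, "rx": 0, "ry": 0, "rz": 0, "fingers": 0}
    - {"tx": -2, "ty": 8, "tz": 10, "rx": 0, "ry": 0, "rz": 0, "fingers": 0}
    - {"tx": -4, "ty": 12, "tz": 10, "rx": 0, "ry": 0, "rz": 0, "fingers": 0}
    - {"tx": -6, "ty": 16, "tz": 10, "rx": 0, "ry": 0, "rz": 0, "fingers": 0}
    - {"tx": -8, "ty": 20, "tz": 10, "rx": 0, "ry": 0, "rz": 0, "fingers": 0}
    - {"tx": -10, "ty": 24, "tz": 10, "rx": 0, "ry": 0, "rz": 0, "fingers": 0}

```text
t: 9.0
tool_pos: [0.4152, 0.3134, 0.231]
ee_rot: [-0.001, 0.998, -0.061, 0.001]
ft_force: [1.2, 0.1, 0.2]
opening: 0.0869
```

Emit:
apply_moves:
  plan:
    - {"tx": -2, "ty": 4, "tz": 0, "rx": 0, "ry": 0, "rz": 0, "fingers": 0}
    - {"tx": -4, "ty": 8, "tz": 0, "rx": 0, "ry": 0, "rz": 0, "fingers": 0}
    - {"tx": -6, "ty": 12, "tz": 0, "rx": 0, "ry": 0, "rz": 0, "fingers": 0}
    - {"tx": -6, "ty": 16, "tz": 0, "rx": 0, "ry": 0, "rz": 0, "fingers": 0}
    - {"tx": -6, "ty": 16, "tz": 0, "rx": 0, "ry": 0, "rz": 0, "fingers": 0}
    - {"tx": -6, "ty": 16, "tz": 0, "rx": 0, "ry": 0, "rz": 0, "fingers": 0}

```text
t: 9.6
tool_pos: [0.3559, 0.4722, 0.23]
ee_rot: [0.0, 0.998, -0.061, -0.0]
ft_force: [0.1, 0.1, -0.5]
opening: 0.087
```

Run:
```python
from h import *
st=manip.sense(); print(st["tool_pos"],st["ft_force"])
R_={}
for n in("top","scene"):
    s=vision.snapshot(n); im=s["image"]; cv2.imwrite(f"pics/{n}5.png",im)
    m=orange(im); k,l,t,c=cv2.connectedComponentsWithStats(m)
    for i in range(1,k):
        if t[i,4]>8:
            p=ray(s,c[i],.070); q=p[:2]*1000-[692.7,50.65]; a,b=q@[.9924,-.1229],q@[.1229,.9924]
            if abs(abs(a)-70)<12 and abs(abs(b)-103)<9:
                print(n,t[i,4],"along %.1f lat %.1f"%(a,b)); d=p-s["eye"]; R_.setdefault((a>0,b>0),[]).append((np.array(s["eye"]),d/np.linalg.norm(d)))
for k,v in R_.items():
    if len(v)==2:
        A=np.vstack([np.eye(3)-np.outer(d,d) for e,d in v]); B=np.hstack([(np.eye(3)-np.outer(d,d))@e for e,d in v])
        print(k,(np.linalg.lstsq(A,B,rcond=None)[0]*1000).round(1))
a=cv2.imread("pics/top5.png")[70:270,225:385]; b=cv2.imread("pics/scene5.png")[150:325,250:390]
cv2.imwrite("pics/p5.png",np.hstack([cv2.resize(a,(400,500),interpolation=cv2.INTER_CUBIC),cv2.resize(b,(400,500),interpolation=cv2.INTER_CUBIC)]))
```

```text
[0.35587223 0.47223957 0.2299735 ] [ 0.07093284  0.05123613 -0.49532926]
top 32 along 70.5 lat 104.6
top 32 along 69.6 lat -101.0
top 39 along -70.6 lat 105.4
top 27 along -70.5 lat -101.1
scene 31 along -72.7 lat 105.6
scene 30 along -72.7 lat -101.1
scene 38 along 68.4 lat -100.7
(np.True_, np.False_) [748.9 -57.8  71.6]
(np.False_, np.True_) [635.  163.6  72.8]
(np.False_, np.False_) [609.8 -40.8  73. ]
```

View pics/p5.png

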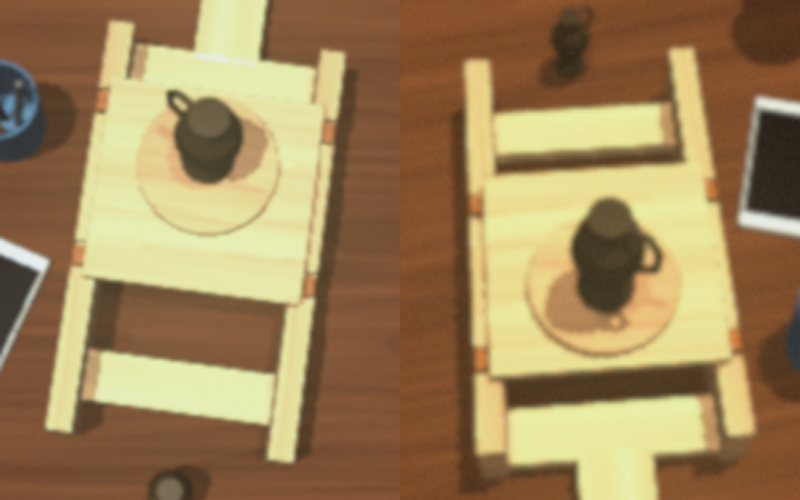

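View pics/top5.png

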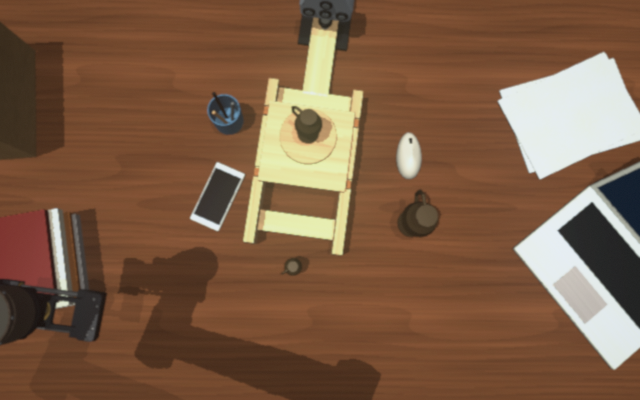

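All four battens are at ±70 mm and their triangulated heights match. The jug is upright and the phone, mouse and cup have not moved. I'll hand it in.

Run:
```python
from rig import manip
print(manip.job_done()); print(manip.sense()["t"])
```

```text
the job is handed in; nothing more can be done
None
the job is handed in; nothing more can be done
```

The board is pushed into the notches and sits down and level, and I handed the job in at about 9.7 s. I pushed its front edge about 58 mm along the rails with the two open fingertips, and every push force I read was about 7 N or less. The force fell to about 0 at the drop. I pushed 1.5 mm further to confirm the stop, with the force at about 4 N, then backed straight off and moved the arm clear.

**Last checks:**
- **Position:** the top view puts the batten ends at -70.6, -70.5, +69.6 and +70.5 mm along the rails, against notches at ±70 mm.
- **Height:** two-view heights of three batten ends are 71.6 to 73.0 mm. That fits seated (about 72 mm at the batten tops, 80 mm while sliding) and level.
- **Surroundings:** the jug stands on the stage, the phone, mouse and pen cup look unmoved, and the wrist force was about 0.5 N.

**Disagreements:** the scene view alone reads the positions about 2 mm lower than the top view, which is about the calibration error. The far-left batten end was not found in that view, so its height was only checked by eye.

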